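# Load the spacer magazine and shut its keeper

### The job

Load the spacer magazine: swing the keeper clear of the tube's mouth, drop the three loose 44 mm spacer rings flat into the tube one after another, the thickest first, then the middle one, then the thinnest on top, and swing the keeper fully back over the mouth. Leave the other things on the worktop where they are.

Things in the scene. Friction and masses are not known exactly. Their poses are not given: they have to be found in the camera images.
- tube_floor (a point): Centre of the floor inside the magazine's upright aluminium tube, 12 mm above the worktop. Tube bore 48 mm, straight to 40 mm above this floor (the three rings together are 43 mm high), then flared to the rim 54 mm above it. z axis up the tube; y axis level towards the keeper's pivot, 55 mm away; the keeper opens to the +x side. The fixed grey base plate is 100 x 150 mm, 10 mm thick.
- tube_mouth (a point): Centre of the tube's open upper rim, 66 mm above the worktop, on the tube's axis; same axes as tube_floor. The flared opening is 58 mm wide inside, 66 mm outside. A ring let go flat and centred here, just above the rim, is guided by the flare and drops down the tube.
- keeper_pivot (a point): A point on the keeper's vertical pivot axis, 55 mm beside the tube's axis, 70 mm above the worktop (level with the keeper plate). The post and hub are 24 mm wide; their top is 80 mm above the worktop.
- keeper_pin (a point): Half-way up the keeper's upright round black grip pin, 92 mm above the worktop: 14 mm thick, standing from 74 to 108 mm, with a collar 18 mm wide and 3 mm high at its foot. It stands at the centre of the keeper's round steel cover (62 mm across, 5 mm thick, 2.5 mm above the rim), 55 mm from the pivot. Pinched from above, it turns in the grasp as it is led round the pivot.
- keeper (a joint): Angle of the keeper about its vertical pivot, rad: 0 = at its stop, cover centred over the tube's mouth; grows counter-clockwise seen from above as it opens, to a stop at 2.0. Past about 1.2 the mouth is free. Light friction (about 1 N at the pin); it stays where it is left.
- thick_center (a point): Centre (half-way up, on the axis) of the thick ring: a plain flat steel spacer ring, outside diameter 44 mm, bore 22 mm, height 20 mm, lying flat on the worktop at the start; its z axis is the ring's axis. Alike in all but height (20, 14 and 9 mm). Grasp it across its outside; fingers do not fit the bore.
- medium_center (a point): Centre (half-way up, on the axis) of the medium ring: a plain flat steel spacer ring, outside diameter 44 mm, bore 22 mm, height 14 mm, lying flat on the worktop at the start; its z axis is the ring's axis. Alike in all but height (20, 14 and 9 mm). Grasp it across its outside; fingers do not fit the bore.
- thin_center (a point): Centre (half-way up, on the axis) of the thin ring: a plain flat steel spacer ring, outside diameter 44 mm, bore 22 mm, height 9 mm, lying flat on the worktop at the start; its z axis is the ring's axis. Alike in all but height (20, 14 and 9 mm). Grasp it across its outside; fingers do not fit the bore.
- thick_ring: The thick ring (20 mm high); origin at the centre of one face.
- medium_ring: The medium ring (14 mm high); origin at the centre of one face.
- thin_ring: The thin ring (9 mm high); origin at the centre of one face.
- micrometer: Bystander: a micrometer lying flat, 49 x 131 x 19 mm (long along its y); origin at the centre of its underside. Not to be moved.
- marker: Bystander: a paint marker lying flat, 14 x 136 x 15 mm (long along its y); origin at the centre of its underside. Not to be moved.
Things that resemble listed ones, but are neither listed nor needed, are in the scene too. What is shaped like the thin_ring but green or red is not meant.

How it is judged:
On the way, in this order (a step that is already met when the one before it is completed fails the run):
1. the keeper is swung clear of the tube's mouth (past 1.1 rad) (value of joint keeper above 1.1 rad), for 0.2 s.
2. the thick ring lies flat on the tube's floor (horizontal distance between thick_center and tube_floor below 0.004 m and z of thick_center in the frame of tube_floor between 0.0075 and 0.0125 m and angle between the z axis of thick_center and the z axis of tube_floor, either way round below 0.1 rad), for 0.2 s.
3. the medium ring lies flat on the thick ring in the tube (horizontal distance between medium_center and tube_floor below 0.004 m and z of medium_center in the frame of tube_floor between 0.0245 and 0.0295 m and angle between the z axis of medium_center and the z axis of tube_floor, either way round below 0.1 rad), for 0.2 s.
4. the thin ring lies flat on the medium ring in the tube (horizontal distance between thin_center and tube_floor below 0.004 m and z of thin_center in the frame of tube_floor between 0.036 and 0.041 m and angle between the z axis of thin_center and the z axis of tube_floor, either way round below 0.1 rad), for 0.2 s.
5. the keeper is back over the tube's mouth (value of joint keeper below 0.12 rad), for 0.2 s.
At the end, for the whole second after the job is handed in: The three rings lie flat (within 0.1 rad) and still in one column in the tube, thick on the floor, medium on it, thin on top, each within 4 mm of the tube's axis and 2.5 mm of its proper height, and the keeper is back over the mouth, within 0.12 rad of its stop (all of step 2 and all of step 3 and all of step 4 and linear speed of each of thick_ring, medium_ring, thin_ring below 0.02 m/s and value of joint keeper below 0.12 rad); the robot touches nothing.
It fails at once if the micrometer is shifted by more than 25 mm (distance of micrometer from where it was at the start of the episode above 0.025 m).
It fails at once if the marker is shifted by more than 25 mm (distance of marker from where it was at the start of the episode above 0.025 m).
It also fails if it takes over 72 s, if anything falls off the work surface, if the arm or the gripper's body presses on something with over 40 N, if the wrist force passes 120 N, or if a joint passes its speed limit or range.

### The arm

A 6-joint arm with a two-finger parallel gripper is mounted at the origin on the work surface; the furniture and walls round the work are solid. World frame = base frame: x ahead of the robot, y to its left, z up, the work surface at z = 0. Lengths are in m, angles in rad, forces in N, time in s.
With the tool pointing down it reaches from about 0.325 to 0.85 m from the base axis. Payload 15.5 kg.
Tool frame: the origin (TCP) lies between the finger pads; the fingertips stand 8 mm ahead of it and the grasp point (between the pads) lies 11 mm behind it; x points along the fingers, z is the direction in which the jaws open and shut, and the axes are right-handed (so a half turn about x gives the same grasp; the last joint's range is limited). The gripper opens to 91 mm and grips with 3 to 60 N. Pads are 32 mm wide; open, the fingers measure 118 mm over their backs; the gripper's body (76 mm by 178 mm) begins 60 mm behind the grasp point.
Start: joints at [1.212, 0.494, 1.345, -0, 1.302, -0.096], TCP at [0.163, 0.603, 0.222] pointing down, gripper open.
Joint ranges: [-2.91, 2.91], [-0.82, 2.16], [0.22, 2.67], [-1.22, 4.37], [0.12, 2.79], [-3.08, 3.08]. Speed limits (rad/s): [1.89, 1.89, 2.57, 3.01, 3.01, 3.01].

### API

Orientations are given as a rotation vector (axis times angle).
In Python, from workcell import r, get_obs, grab_frame gives the robot as it stands. Calls block until the motion is done:
- r.move_ptp(position, orientation): joint-space move of the TCP to a pose.
- r.move_l(position, rot=None, feed=0.15, force_limit=None): straight line of the TCP; rot=None keeps the orientation; feed is the mean speed in m/s. With force_limit (N) it stops when the force on the tool has changed by that much, and returns True; else False.
- r.move_joints(angles): joint-space move.
- r.open_jaws() and r.grab(grip_force=None): open the fingers fully, or close them until they stop; grip_force is the grip in N (None keeps the last).
- r.pause(seconds).
- r.inverse_kinematics(position, orientation): joint angles nearest the present ones, or None.
- get_obs(): the state.
- grab_frame(name): name is "scene" or "top" or "wrist"; returns a dict with "image" (384x512x3 uint8, red, green, blue), "range_z" (384x512 float32, m along the optical axis (not along the pixel's ray), 0 where there is no reading), "intrinsics" (3x3 intrinsics, pixels), "R" (3x3) and "t" (3): a world point X has camera coordinates R X + t; the wrist camera has in their place "mount" (4x4, takes a point from camera to tool coordinates, whose origin is the TCP and whose axes are the tool frame's). Camera axes: x right, y down, z forward; pixel columns grow to the right and rows downward; lengths in m; the calibration is good to about 2 mm. A picture is of the moment at which its call begins: read the wrist's pose just before it.
A pose or a line that the arm cannot do raises r.IKError and nothing moves.
- r.finish_job(): hands the job in, once; it reports no verdict.
The state is a dict: "t": time; "joint_positions": joint angles; "joint_velocities": joint speeds; "effort": joint torques, N m; "eef_pos": TCP position; "ee_rot": TCP orientation; "ft_force": force on the tool from outside, world axes, zero at the start; "wrist_torque": the same for the moment, N m; "gripper_width": finger opening in m.
Only numpy, scipy, OpenCV 4.12 (cv2) and the standard library are available. Lean on these libraries where they do the work, as an engineer would, in place of code of your own. Each camera call takes 0.05 s, during which the arm holds its last target. There are 200 camera calls.

## Working session

There is one attempt and no reset: what is moved stays moved. The work goes in short steps, each a Python script; the robot and the scene stay as the last script left them, time stands still between calls to the robot, and variables do not carry over. Pictures are saved under pics/ and viewed, about 8 in all and at most 12, crops included, and the job is handed in when it is done.

```bash
mkdir -p pics; ls; python3 - <<'E'
from workcell import r,get_obs,grab_frame
import cv2,numpy as np,pickle
o=get_obs();print({k:np.round(v,3) for k,v in o.items()})
for n in("top","scene"):
    f=grab_frame(n);pickle.dump(f,open(n+'.pkl','wb'))
    cv2.imwrite(f'pics/{n}0.png',f['image'][:,:,::-1]);print(n,f['intrinsics'],f['R'],f['t'])
E
```

```text
pics
{'t': np.float64(0.0), 'joint_positions': array([ 1.212,  0.494,  1.346, -0.   ,  1.302, -0.096]), 'joint_velocities': array([-0.   ,  0.   , -0.002, -0.001, -0.001, -0.002]), 'effort': array([ 0.0000e+00, -8.7884e+01, -3.8185e+01,  7.1000e-02,  5.3000e-02,
       -0.0000e+00]), 'eef_pos': array([0.163, 0.603, 0.221]), 'ee_rot': array([-1.013,  1.324,  1.012]), 'ft_force': array([ 0.107, -0.179, -0.601]), 'wrist_torque': array([ 0.013, -0.018,  0.016]), 'gripper_width': np.float64(0.091)}
top [[353.57279314   0.         253.59145056]
 [  0.         353.57279314 193.75904531]
 [  0.           0.           1.        ]] [[ 0.16072426 -0.98698416  0.00547545]
 [-0.96568468 -0.15839761 -0.20582345]
 [ 0.20401178  0.02779326 -0.97857382]] [-0.05848108  0.41843992  0.93016817]
scene [[458.85911117   0.         255.47167301]
 [  0.         458.85911117 189.93364535]
 [  0.           0.           1.        ]] [[ 0.75649223 -0.65355907 -0.02408433]
 [-0.28238573 -0.29320086 -0.91339562]
 [ 0.58989644  0.69777776 -0.40635992]] [-0.32121811  0.20673302  0.95155877]
```

View pics/top0.png

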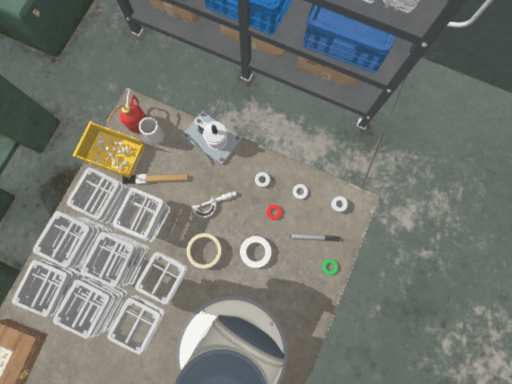

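View pics/scene0.png

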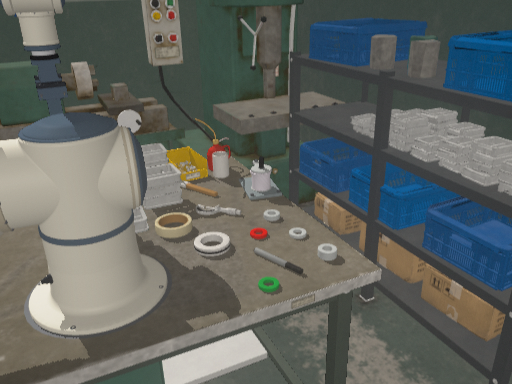

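The top view shows three white rings at (262,180), (301,191) and (339,204). Red (275,212) and green (331,267) are decoys, and the big rings at (255,252) and (204,251) are the wrong size. The magazine is at (213,132), the micrometer at (213,204), and the marker at (316,238). Next I'll measure heights and positions and look at a close crop.

```bash
cat > h.py <<'E'
import cv2,numpy as np,pickle
def cloud(f):
    K=f['intrinsics'];z=f['range_z'];v,u=np.indices(z.shape)
    C=np.stack([(u-K[0,2])/K[0,0]*z,(v-K[1,2])/K[1,1]*z,z],-1)
    if 'mount' in f: return C,z>0
    return (C-f['t'])@f['R'],z>0
def proj(f,X):
    c=f['R']@np.array(X)+f['t'];p=f['intrinsics']@c;return p[:2]/p[2]
def ray(f,uv,h):
    "intersection of pixel ray with plane z=h"
    d=f['R'].T@np.linalg.inv(f['intrinsics'])@np.array([*uv,1.]);o=-f['R'].T@f['t']
    return o+d*(h-o[2])/d[2]
E
python3 - <<'E'
from h import *
T=pickle.load(open('top.pkl','rb'));S=pickle.load(open('scene.pkl','rb'))
X,ok=cloud(T)
for n,(u,v) in dict(a=(262,180),b=(301,191),c=(339,204),red=(275,212),mic=(213,204),mark=(316,238),mag=(213,132)).items():
    w=13 if n!='mag' else 35
    P=X[v-w:v+w,u-w:u+w].reshape(-1,3);P=P[P[:,2]>.005]
    print(n,len(P),'z pct',np.percentile(P[:,2],[10,50,80,90,97,100]).round(4),'med',np.median(P,0).round(3),'mid',((P.max(0)+P.min(0))/2).round(4), 'ext',np.ptp(P,axis=0).round(3))
a=T['image'][90:170,170:260];b=S['image'][140:215,220:310]
c=T['image'][165:225,245:355];d=S['image'][200:275,255:345]
I=np.vstack([np.hstack([cv2.resize(i,(400,300),interpolation=cv2.INTER_CUBIC) for i in p]) for p in((a,b),(c,d))])
cv2.imwrite('pics/crop1.png',I[:,:,::-1])
E
```

```text
a 151 z pct [0.0099 0.0133 0.015  0.0164 0.0186 0.9967] med [ 0.475 -0.006  0.013] mid [ 0.3658 -0.002   0.5009] ext [0.284 0.05  0.992]
b 140 z pct [0.0069 0.0087 0.0104 0.0115 0.0128 0.9967] med [ 0.459 -0.118  0.009] mid [ 0.3522 -0.0846  0.5009] ext [0.257 0.135 0.992]
c 171 z pct [0.0127 0.0197 0.0213 0.0222 0.0235 0.9967] med [ 0.439 -0.23   0.02 ] mid [ 0.3517 -0.1346  0.5009] ext [0.256 0.235 0.992]
red 138 z pct [0.0062 0.0085 0.0104 0.0111 0.013  0.9967] med [ 0.389 -0.051  0.008] mid [ 0.3166 -0.0457  0.5009] ext [0.186 0.057 0.992]
mic 215 z pct [0.0086 0.0121 0.014  0.0155 0.0172 0.9967] med [0.378 0.122 0.012] mid [0.3232 0.0679 0.5009] ext [0.199 0.17  0.992]
mark 138 z pct [0.0087 0.0123 0.0143 0.0155 0.9967 0.9967] med [ 0.336 -0.177  0.012] mid [ 0.2896 -0.1157  0.501 ] ext [0.132 0.197 0.991]
mag 1648 z pct [0.0081 0.0117 0.0728 0.0747 0.0882 0.9967] med [0.568 0.151 0.012] mid [0.4392 0.1214 0.5009] ext [0.431 0.277 0.992]
```

View pics/crop1.png

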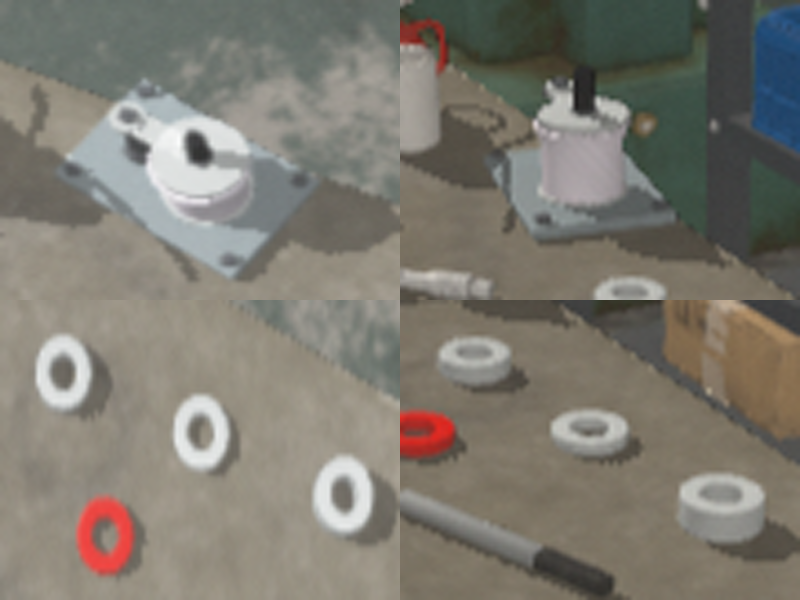

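Ring a (262,180) is the medium one (about 14 mm), b (301,191) the thin one (about 9 mm) and c (339,204) the thick one (about 20 mm). That matches the close crop, where c is clearly tallest. Next I'll get precise centres and the magazine frame.

```bash
python3 - <<'E'
from h import *
T=pickle.load(open('top.pkl','rb'));S=pickle.load(open('scene.pkl','rb'))
from scipy.optimize import least_squares
for f,nm,pts in((T,'top',dict(medium=(262,180,.014),thin=(301,191,.009),thick=(339,204,.02))),(S,'scene',dict(medium=(272,215,.014),thin=(297,233,.009),thick=(327,252,.02)))):
  for n,(u,v,h) in pts.items():
    # bore contour: dark-ish inside the white ring
    g=cv2.cvtColor(f['image'],cv2.COLOR_RGB2GRAY)
    w=14;c=g[v-w:v+w,u-w:u+w]; t,m=cv2.threshold(c,0,255,cv2.THRESH_OTSU)
    cs,hi=cv2.findContours(m,cv2.RETR_CCOMP,cv2.CHAIN_APPROX_NONE)
    for k,q in zip(cs,hi[0]):
        if len(k)>=8:
            W=np.array([ray(f,(p[0][0]+u-w,p[0][1]+v-w),h)[:2] for p in k],np.float32)
            (x,y),r=cv2.minEnclosingCircle(W);print(nm,n,'hole' if q[3]>=0 else 'outer',round(x,4),round(y,4),'r',round(r,4))
X,ok=cloud(T)
R=X[95:165,175:255];ok=R[...,2]<.13
P=R.reshape(-1,3)
C=P[(P[:,2]>.068)&(P[:,2]<.083)];print('cover+hub',len(C));W=C[:,:2].astype(np.float32)
(x,y),rr=cv2.minEnclosingCircle(W);print('encl',x,y,rr); print('rect',cv2.minAreaRect(W))
H=P[(P[:,2]>.078)&(P[:,2]<.083)];print('hub?',np.median(H,0),len(H))
B=P[(P[:,2]>.084)&(P[:,2]<.13)];print('pin',B.mean(0),B.max(0),len(B))
B=P[(P[:,2]>.006)&(P[:,2]<.013)];print('plate',cv2.minAreaRect(B[:,:2].astype(np.float32)))
big=X[90:170,70:165];q=big[(big[...,2]>.03)&(big[...,2]<.5)];print('neighbours zmax',q.max(0),q.min(0))
q=X[80:170,100:165];q=q[(q[...,2]>.03)&(q[...,2]<.5)];print(q.max(0),q.min(0))
E
```

```text
top medium outer 0.4756 -0.0056 r 0.0218
top medium hole 0.4751 -0.0054 r 0.0136
top thin outer 0.4592 -0.1174 r 0.022
top thin hole 0.4595 -0.1177 r 0.0134
top thick outer 0.4385 -0.2295 r 0.023
top thick hole 0.4388 -0.2315 r 0.0131
scene medium outer 0.4713 -0.0092 r 0.0313
scene thin outer 0.46 -0.12 r 0.0255
scene thin hole 0.4597 -0.1195 r 0.0129
scene thick outer 0.4359 -0.2292 r 0.0265
scene thick hole 0.4404 -0.2309 r 0.012
cover+hub 428
encl 0.5800864696502686 0.16113245487213135 0.04846103489398956
rect ((0.5850484371185303, 0.15597331523895264), (0.0934164896607399, 0.061057932674884796), 44.59914779663086)
hub? [0.59374443 0.19198548 0.08031304] 17
pin [0.57119438 0.14324253 0.10194591] [0.57819134 0.15028858 0.11000699] 34
plate ((0.5792709589004517, 0.1599021553993225), (0.2080274522304535, 0.09981591254472733), 63.948211669921875)
neighbours zmax [0.64978604 0.52114827 0.19235219] [0.40041381 0.30285993 0.03000438]
[0.65004994 0.48058123 0.19235219] [0.42437629 0.30285993 0.03000438]
```

```bash
cat >> h.py <<'E'
from scipy.spatial.transform import Rotation as Ro
def rot(a):
    "tool down, jaws opening along world heading a (rad)"
    x=np.array([0,0,-1.]);z=np.array([np.cos(a),np.sin(a),0]);y=np.cross(z,x)
    return Ro.from_matrix(np.stack([x,y,z],1)).as_rotvec()
def wrist(get_obs,grab_frame):
    "wrist frame with world extrinsics added"
    o=get_obs();f=dict(grab_frame('wrist'));Rt=Ro.from_rotvec(o['ee_rot']).as_matrix();M=f.pop('mount')
    Rw=Rt@M[:3,:3];tw=Rt@M[:3,3]+o['eef_pos'];f['R']=Rw.T;f['t']=-Rw.T@tw
    return f
TH=np.deg2rad(64.2)
E
python3 - <<'E'
from h import *
from workcell import r,get_obs,grab_frame
for a in(TH-np.pi/2,TH+np.pi/2):
    q=r.inverse_kinematics([.572,.145,.25],rot(a));print(None if q is None else np.round(q,2))
a=min((TH-np.pi/2,TH+np.pi/2),key=lambda a:abs(r.inverse_kinematics([.572,.145,.25],rot(a))[5]))
print(a);r.move_ptp([.572,.145,.26],rot(a))
f=wrist(get_obs,grab_frame);pickle.dump(f,open('w1.pkl','wb'))
print(get_obs()['t'],get_obs()['eef_pos'])
for n,p in dict(tube=[.572,.145,.0745],pivot=[.596,.1945,.08],pin=[.572,.145,.108]).items():print(n,proj(f,p).round(1))
cv2.imwrite('pics/w1.png',f['image'][:,:,::-1])
E
```

```text
[ 0.15  0.42  1.4  -0.    1.33  0.6 ]
[ 0.15  0.42  1.4   0.    1.33 -2.54]
-0.450294947014537
2.35 [0.57176118 0.14581054 0.25993612]
tube [254.7 176.2]
pivot [254.9 130. ]
pin [254.8 182.8]
```

View pics/w1.png

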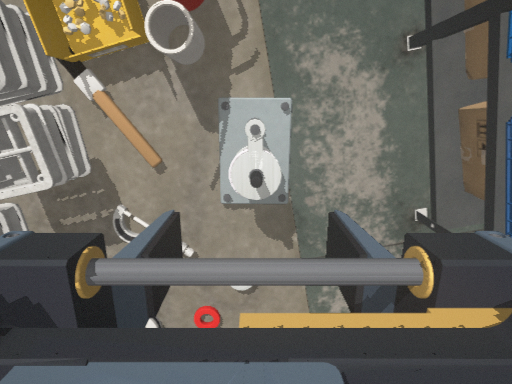

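The wrist view shows the hub at (255,129), the cover at about (255,174) and the pin at (257,178). All agree with the predictions to about 2 px. I'll refine the numbers, then grip the pin and swing the keeper.

```bash
python3 - <<'E'
from h import *
f=pickle.load(open('w1.pkl','rb'));X,_=cloud(f)
P=X[95:210,215:300].reshape(-1,3)
C=P[(P[:,2]>.068)&(P[:,2]<.083)][:,:2].astype(np.float32);print('encl',cv2.minEnclosingCircle(C),cv2.minAreaRect(C))
B=P[(P[:,2]>.006)&(P[:,2]<.016)][:,:2].astype(np.float32);print('plate',cv2.minAreaRect(B))
B=P[(P[:,2]>.100)&(P[:,2]<.12)];print('pin',len(B),B.mean(0),(B.max(0)+B.min(0))/2)
B=P[(P[:,2]>.0775)&(P[:,2]<.084)];print('hub',len(B),B.mean(0),(B.max(0)+B.min(0))/2)
K=f['image'][100:205,220:292];g=cv2.cvtColor(K,cv2.COLOR_RGB2GRAY)
m=(g<60).astype(np.uint8);n,l,s,c=cv2.connectedComponentsWithStats(m)
for i in range(1,n):
    if s[i,4]>15:print(s[i],c[i]+[220,100],ray(f,c[i]+[220,100],.108))
E
```

```text
encl ((0.5816591382026672, 0.16111749410629272), 0.048647310584783554) ((0.5843294262886047, 0.15693211555480957), (0.09373226761817932, 0.06108706444501877), 45.50693893432617)
plate ((0.5796366333961487, 0.16243556141853333), (0.14908619225025177, 0.10001058131456375), 63.93378448486328)
pin 130 [0.57339312 0.14604069 0.10659267] [0.57326191 0.14538622 0.10492724]
hub 97 [0.59284736 0.18917267 0.07929542] [0.58348566 0.17367152 0.08081254]
```

```bash
cat >> h.py <<'E'
TH=np.deg2rad(63.95)
D=np.array([np.cos(TH),np.sin(TH)]);E=np.array([D[1],-D[0]])  # tube y, x axes
TUBE=np.array([.5733,.1453]);PIV=TUBE+.055*D;AJ=TH-np.pi/2;RJ=rot(AJ)
def pinpos(a): return PIV+.055*(np.sin(a)*E-np.cos(a)*D)
E
python3 - <<'E'
from h import *
from workcell import r,get_obs,grab_frame
def s(n):o=get_obs();print(n,round(o['t'],2),np.round(o['eef_pos'],4),np.round(o['ft_force'],1),round(o['gripper_width'],4))
r.move_ptp([*TUBE,.14],RJ)
print(r.move_l([*TUBE,.09],feed=.1,force_limit=12));s('down')
r.grab(15);s('grab')
for a in np.arange(.15,1.81,.15):
    hit=r.move_l([*pinpos(a),.09],feed=.1,force_limit=30);s(round(a,2))
    if hit: print('HIT');break
E
```

```text
False
down 3.55 [0.5739 0.1454 0.0909] [-0.   1.2  0.6] 0.0913
grab 4.71 [0.5733 0.1453 0.09  ] [ 0.9 -0.4 -0. ] 0.0134
0.15 4.96 [0.581  0.142  0.0899] [-1.7 -2.7  2.6] 0.0133
0.3 5.21 [0.589  0.1402 0.0899] [-1.2 -2.8  0.8] 0.0136
0.45 5.46 [0.5972 0.1397 0.0899] [-1.8 -1.7 -0.2] 0.0133
0.6 5.71 [0.6053 0.1404 0.0899] [ 0.1 -2.1 -0.2] 0.0136
0.75 5.96 [0.6134 0.1422 0.09  ] [-0.9 -0.7 -0.9] 0.0135
0.9 6.21 [0.6212 0.1453 0.09  ] [-1.6  1.5 -1.1] 0.0139
1.05 6.46 [0.6282 0.1494 0.09  ] [-1.9  0.7  0.2] 0.0135
1.2 6.71 [0.6345 0.1545 0.09  ] [-3.2  2.2 -0.4] 0.0132
1.35 6.96 [0.6399 0.1606 0.09  ] [-5.3  2.4  1.7] 0.0136
1.5 7.21 [0.6443 0.1673 0.0899] [-5.6  1.9  1.7] 0.0136
1.65 7.46 [0.6475 0.1747 0.0899] [-8.3  1.4  3.4] 0.0134
1.8 7.71 [0.6495 0.1825 0.0898] [-10.3   1.4   4.9] 0.0134
```

```bash
cat >> h.py <<'E'
RING=dict(thick=(.4387,-.2305),medium=(.4752,-.0056),thin=(.4594,-.118))
E
python3 - <<'E'
from h import *
from workcell import r,get_obs,grab_frame
def s(n):o=get_obs();print(n,round(o['t'],2),np.round(o['eef_pos'],4),np.round(o['ft_force'],1),round(o['gripper_width'],4))
r.open_jaws();p=get_obs()['eef_pos'];r.move_l([p[0],p[1],.15],feed=.2);s('lift')
r.move_ptp([*(TUBE-.02*D),.24],RJ)
f=wrist(get_obs,grab_frame);pickle.dump(f,open('w2.pkl','wb'))
print('tube mouth px',proj(f,[*TUBE,.066]),'pin',proj(f,[*pinpos(1.8),.108]))
cv2.imwrite('pics/w2.png',cv2.resize(f['image'][60:260,180:360],None,fx=3,fy=3,interpolation=2)[:,:,::-1])
x,y=RING['thick'];r.move_ptp([x,y,.12],RJ)
print(r.move_l([x,y,.010],feed=.15,force_limit=12));s('down')
r.grab(25);s('grab');r.move_l([x,y,.12],feed=.2);s('lift')
E
```

```text
lift 9.39 [0.6513 0.1825 0.1507] [-0.3 -0.4  0.4] 0.0909
tube mouth px [254.38017797 160.67926241] pin [310.86278693  97.63100762]
True
down 12.31 [ 0.4383 -0.2295  0.0083] [-2.   0.7 10.6] 0.0911
grab 13.1 [ 0.4391 -0.2303  0.0083] [ 3.4 -1.7  8.5] 0.0434
lift 13.82 [ 0.4382 -0.2301  0.1193] [-0.4 -0.4 -1.5] 0.043
```

View pics/w2.png

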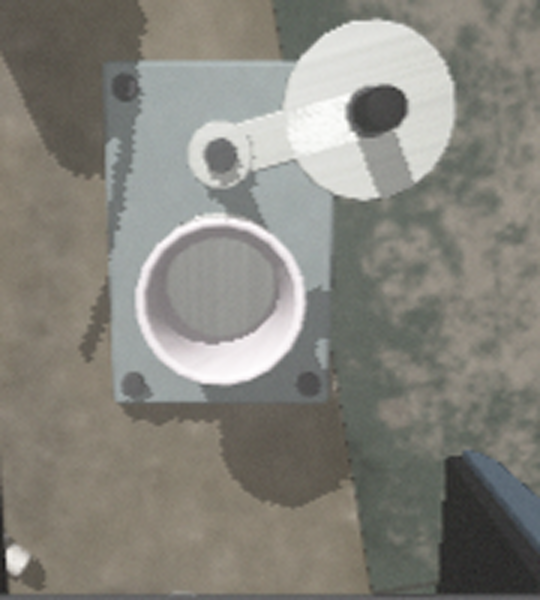

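The keeper is well clear. The rim centre is at about (253.3,160), against a predicted (254.4,160.7), so within about 1 mm. The thick ring is held at a width of 43 mm. Next I'll drop it in.

```bash
cat > place.py <<'E'
from h import *
from workcell import r,get_obs,grab_frame
def s(n):o=get_obs();print(n,round(o['t'],2),np.round(o['eef_pos'],4),np.round(o['ft_force'],1),round(o['gripper_width'],4))
def pick(n):
    x,y=RING[n];r.move_ptp([x,y,.08],RJ);r.move_l([x,y,.03],feed=.15)
    print(r.move_l([x,y,.0105],feed=.05,force_limit=12));s('down')
    r.grab(25);s('grab');r.move_l([x,y,.12],feed=.2);s('lift')
def place(pic):
    c=TUBE-.0007*E
    r.move_ptp([*c,.125],RJ);r.move_l([*c,.090],feed=.12)
    print(r.move_l([*c,.0772],feed=.05,force_limit=10));r.pause(.2);s('over')
    r.open_jaws();s('open');r.move_l([*c,.13],feed=.2)
    r.move_ptp([*(TUBE-.02*D),.24],RJ);r.pause(.1)
    f=wrist(get_obs,grab_frame);pickle.dump(f,open(pic+'.pkl','wb'))
    X,_=cloud(f);P=X[100:220,200:310].reshape(-1,3);d=np.hypot(*(P[:,:2]-TUBE).T)
    q=P[(d>.0125)&(d<.019)];print('n',len(q),'ring top above floor',np.percentile(q[:,2]-.012,[5,25,50,75,95]).round(4))
    cv2.imwrite(f'pics/{pic}.png',cv2.resize(f['image'][110:210,205:305],None,fx=4,fy=4,interpolation=2)[:,:,::-1])
E
python3 -c "
from place import *
place('p1')"
```

```text
False
over 16.35 [0.5728 0.1457 0.0774] [ 1.1 -0.7 -1.3] 0.0433
open 17.21 [0.5727 0.1456 0.0772] [ 0.1  1.2 -0.2] 0.0913
n 427 ring top above floor [0.0173 0.0191 0.0197 0.0203 0.021 ]
```

View pics/p1.png

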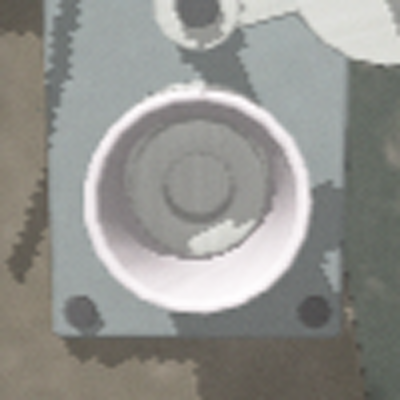

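The picture shows the thick ring flat in the tube, with its bore at about (198,187). The depth puts its top 19.7 mm above the floor, where 20 is expected. Next is the medium ring.

```bash
python3 -c "
from place import *
pick('medium')
if get_obs()['gripper_width']>.04: place('p2')"
```

```text
False
down 20.23 [ 0.475  -0.0056  0.0103] [-0.2 -0.3  0. ] 0.0909
grab 21.02 [ 0.4752 -0.0056  0.0105] [-0.6 -0.5  1.3] 0.0431
lift 21.73 [ 0.4747 -0.0055  0.1193] [ 0.2 -0.1 -1. ] 0.0436
False
over 23.52 [0.5728 0.1457 0.0774] [ 0.3  0.1 -1.3] 0.043
open 24.38 [0.5727 0.1456 0.0772] [-0.1 -0.   0.9] 0.0912
n 447 ring top above floor [0.0321 0.0332 0.0337 0.0342 0.035 ]
```

The medium ring's top is at 33.7 mm (34 expected), and flat. Next is the thin ring.

```bash
python3 -c "
from place import *
pick('thin')
if get_obs()['gripper_width']>.04: place('p3')"
```

```text
False
down 27.68 [ 0.4593 -0.118   0.0103] [-0.5  0.4  0.9] 0.0911
grab 28.48 [ 0.4594 -0.118   0.0105] [-0.4  0.1  0.3] 0.0433
lift 29.18 [ 0.459  -0.1178  0.1194] [-1.   0.5 -0.6] 0.0429
False
over 31.34 [0.5728 0.1457 0.0774] [-0.1 -0.7 -0.4] 0.0431
open 32.21 [0.5727 0.1456 0.0772] [-0.5  0.4 -0.1] 0.0916
n 470 ring top above floor [0.0412 0.0423 0.0428 0.0432 0.0439]
```

View pics/p3.png

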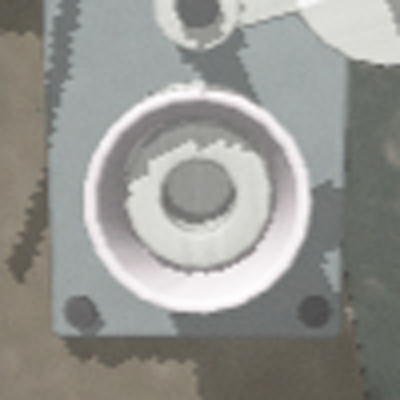

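The thin ring lies flat and centred in the tube, bore at (198,190), with its top at 42.8 mm (43 expected). Now I'll close the keeper.

```bash
python3 - <<'E'
from place import *
a=1.8
r.move_ptp([*pinpos(a),.15],RJ);r.move_l([*pinpos(a),.115],feed=.15)
print(r.move_l([*pinpos(a),.09],feed=.08,force_limit=12));r.grab(15);s('grab')
for a in list(np.arange(1.65,.1,-.15))+[.06,0,-.02]:
    hit=r.move_l([*pinpos(a),.09],feed=.08,force_limit=25);s(round(a,2))
    if hit: print('HIT');break
r.open_jaws();p=get_obs()['eef_pos'];r.move_l([p[0],p[1],.15],feed=.2)
r.move_ptp([*(TUBE-.02*D),.26],RJ);r.pause(.2)
f=wrist(get_obs,grab_frame);X,_=cloud(f)
P=X[80:220,200:320].reshape(-1,3);B=P[(P[:,2]>.1)&(P[:,2]<.12)];c=B[:,:2].mean(0)-PIV
print('pin',B.mean(0),'angle',np.arctan2(c@E,-c@D));s('end')
cv2.imwrite('pics/end.png',cv2.resize(f['image'][80:220,190:330],None,fx=3,fy=3)[:,:,::-1])
g=grab_frame('top');cv2.imwrite('pics/endtop.png',g['image'][:,:,::-1])
E
```

```text
False
grab 35.91 [0.6497 0.1825 0.0898] [-8.   0.4  4.8] 0.0134
1.65 36.16 [0.6476 0.1747 0.0899] [-6.   1.6  2.2] 0.0131
1.5 36.41 [0.6442 0.1673 0.0899] [-5.1  3.1  1.5] 0.0131
1.35 36.66 [0.6399 0.1604 0.0899] [-3.4  2.7 -1.2] 0.0136
1.2 36.91 [0.6349 0.1541 0.09  ] [ 1.1  0.4 -2.5] 0.0136
1.05 37.16 [0.6291 0.1485 0.0901] [ 3.8 -5.3 -4.9] 0.0132
0.9 37.41 [0.6226 0.1435 0.0901] [  8.4 -13.   -6.5] 0.0132
0.75 37.66 [0.6154 0.1394 0.0902] [ 12.  -22.1  -7.2] 0.0135
0.6 37.91 [0.6071 0.137  0.0903] [  8.4 -28.   -2.9] 0.0135
0.45 38.16 [0.5977 0.1367 0.0903] [  2.3 -26.8   2.4] 0.0138
0.3 38.41 [0.5886 0.1381 0.0902] [ -3.4 -21.7   5.8] 0.0137
0.15 38.66 [0.5803 0.1408 0.0902] [ -3.9 -13.8   4.6] 0.0133
0.06 38.91 [0.5758 0.1429 0.0901] [-2.9 -9.4  5.3] 0.0134
0 39.16 [0.573  0.1444 0.0901] [-3.3 -8.7  4.5] 0.0132
-0.02 39.41 [0.5722 0.1449 0.0901] [-1.1 -8.3  3.6] 0.0134
pin [0.57220588 0.1464392  0.10682999] angle -0.027230384370291724
end 41.87 [0.564  0.1274 0.2586] [ 0.2 -0.1  0.7] 0.0913
```

View pics/end.png

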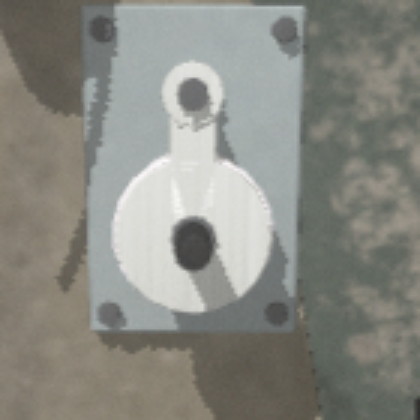

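The keeper is fully closed, with hub and pin in line along the tube's y axis at (193,95) and (193,243). The arm is clear, so I'm handing in.

```bash
python3 -c "
from workcell import r
print(r.finish_job())"
```

```text
the job is handed in; nothing more can be done
None
```

I loaded the magazine and handed the job in at about 42 s of the 72 s allowed; no verdict is reported. I swung the keeper to about 1.8 rad and dropped the thick, medium and thin rings in that order. Then I led the keeper back to its stop.

**Ring heights:** the tops measured 19.7, 33.7 and 42.8 mm above the tube floor, against 20, 34 and 43 expected. Depth readings across each ring were even, so all three lie flat. The pictures show the thick and thin rings centred; I did not view one of the medium ring.

**Keeper:** the last picture shows it fully over the mouth, at −0.03 rad by measurement, which is zero within error. The gripper was open and clear of everything.

**Forces:** two readings were higher than planned, both well under the limits:
- The first descent, to the thick ring, stopped at its force limit of 12 N (about 11 N read) as the fingertips touched the worktop.
- Closing the keeper built up about 28 N sideways mid-swing, because the arc I led it on was slightly off.

I did not measure the micrometer and marker again at the end, but no motion went near either.

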